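# Push the biscuit tin into the corner of the display

### The arm

A 6-joint arm with a two-finger parallel gripper is mounted at the origin on the work surface. World frame = base frame: x ahead of the robot, y to its left, z up, the work surface at z = 0. Lengths are in m, angles in rad, forces in N, time in s.
With the tool pointing down it reaches from about 0.275 to 0.75 m from the base axis. Payload 10.2 kg.
Tool frame: the origin (TCP) lies on the centre line of the jaws, within the pads' length; the fingertips stand 8 mm ahead of it and the grasp point (between the pads) lies 11 mm behind it; z points along the fingers, y is the line along which they close (so a half turn about z gives the same grasp; the last joint's range is limited). The gripper opens to 85 mm and grips with 20 to 120 N. Pads are 22 mm wide; open, the fingers measure 114 mm over their backs; the gripper's body (76 mm by 85 mm) begins 54 mm behind the grasp point. The pads swing forward as they close: fully open they stand 13 mm farther back than shut.
Start: joints at [1.107, 0.313, 1.498, -0, 1.331, -0.223], TCP at [0.125, 0.51, 0.239] pointing down, gripper open.
Joint ranges: [-2.94, 2.94], [-0.97, 2.17], [0.19, 2.56], [-1.23, 4.37], [0.02, 3.11], [-2.88, 2.88]. Speed limits (rad/s): [2.39, 2.39, 3.01, 3.14, 3.14, 3.14].

### API

Orientations are given as a unit quaternion [x, y, z, w].
In Python, from plant import sensors, optics, ticket gives the robot as it stands. The module is installed in compiled form; this text tells all that it offers.
- The arm moves only by the tool step_arm, never from a script. Its argument "rows" is a list of rows, each a list of 7 numbers: the shift along the world's x, y, z scaled (see below), then the turn, a rotation vector about the world's x, y, z scaled (see below), then the opening, from -1 (shut) to 1 (fully open). In form: [[tx, ty, tz, ax, ay, az, claw], ...]. A call has 1 to 12 rows; each row is the pose to reach, as a shift and turn from the pose commanded when the call began; what a row does not reach only later rows make up. The controller multiplies each number of a shift by 1 m and each number of a turn by 90 degrees. A row lasts 1/8 s, in which the tool goes at most 62.5 mm and 10.7 degrees, less where a joint would pass 70% of its speed; a pose out of reach is approached as far as the arm can. A call with a number of a shift or a turn outside -1 to 1 is refused whole. A call with a gripper value outside its range is refused whole. The fingers move at their own pace and stop on an object; "force" is the grip in N (left out, the last holds). Time passes only in rows, so rows that repeat a pose let the fingers close. It gives the time, the measured TCP pose, the force, the opening and the grip force at its end, in the units of the state.
- sensors.read_state(): the state, without advancing time (a new reading comes with each control period).
- optics.get_image(name): name is "scene" or "top" or "wrist"; returns a dict with "img" (420x560x3 uint8, red, green, blue), "fovy" (degrees; the focal length in pixels is half the picture's height over the tangent of half this angle, whatever the lens; pixels are square), "cx", "cy" (the principal point, pixels), "dist" ([k1, k2, p1, p2, k3] as OpenCV has them; the pictures are not rectified), "cam_to_world" (4x4, takes a point from camera to world coordinates); the wrist camera has in their place "mount" (4x4, takes a point from camera to tool coordinates, whose origin is the TCP and whose axes are the flange's). Camera axes: x right, y up, looking along -z (the intrinsics and any distortion apply to the point x, -y, -z); pixel columns grow to the right and rows downward; lengths in m; the calibration is good to about 2 mm. A picture is of the moment at which its call begins: read the wrist's pose just before it. There is no depth.
- ticket.job_done(): hands the job in; it is judged then, once.
Trained networks look in the newest picture that a camera, given by its name, has taken for a name from the list of things; names that differ only in an ending like _2 or _b are one class to them, and where a whole thing is asked for, a point or a joint stands for the part that bears it (a point fixed in the world has none). Each returns a list of dicts, best first, with "confidence" (0 to 1); they miss things now and then, are a little off and sometimes report something else, mostly with a low value. They report only what shows in the picture. A call takes as long as a camera call. They do not tell look-alikes from the thing itself.
- optics.look_for(camera, label): "centre" ([x, y, z] in m, in world coordinates, good to about 4 mm: the middle of the surface that is visible of it).
- optics.masks_of(camera, label): "region" (420x560 bool, what is visible of it).
- optics.spot_point(camera, label): "centre" ([x, y, z] in m, in world coordinates, good to about 4 mm: a listed point, or the origin of a listed thing).
The state is a dict: "time": time; "joints": joint angles; "qvel": joint speeds; "tau": joint torques, N m; "tcp_pos": TCP position; "eef_rot": TCP orientation; "wrist_force": force on the tool from outside, world axes, zero at the start; "moment": the same for the moment, N m; "gripper_width": opening from 0.0 (shut) to 1.0 (fully open); "finger_force": force on a finger pad.
Only numpy, scipy, OpenCV 4.12 (cv2) and the standard library are available. Lean on these libraries where they do the work, as an engineer would, in place of code of your own. Each camera call takes 0.05 s, during which the arm holds its last target. There are 200 camera calls.

### The job

Tidy the market stall: push the flat rectangular biscuit tin along the table until its far long side lies flat against the front of the low wooden ledge and one end of it sits snug against the side of the dark wooden casket. Only push it with the fingers, do not grip, lift or tip it, and leave all the other wares where they stand.

Things in the scene. Friction and masses are not known exactly. Their poses are not given: they have to be found in the camera images.
- tin: The flat biscuit tin: loose closed off-white box with a pale panel on its lid, 110 (own x) x 160 (own y) x 60 mm high, 0.3 to 0.56 kg, 4 to 15 cm in front of the ledge, up to 20 deg askew to it. Origin: centre of its underside; z up; x points roughly at the ledge, so its far long side is at own x = +55 mm, its ends at own y = +/-80 mm. Takes 2 to 8 N to slide; stays where left.
- ledge: Low wooden display step along the table's far side, fixed: 760 (own y) x 130 (own x) x 42 mm high, low wares fixed on top (to 80 mm above the table). Origin: foot of its front face, at mid-length. x points away from the robot into the ledge: the front face is the plane own x = 0, the table before it has x < 0; y runs along the face to the robot's left. Turned up to 9 deg.
- casket: Dark wooden casket with brass clasp, fixed: 120 (own x) x 160 (own y) x 90 mm high, standing against the ledge's front near its left or right end, axes parallel to the ledge's. Origin: centre of its underside; the sides that look along the ledge are at own y = +/-80 mm. The tin belongs on the side towards the ledge's middle.
- crate: Open slatted light-wood crate, fixed: 120 x 160 x 70 mm high, against the ledge's front near the other end from the casket, parallel to it. Origin: centre of its underside. Free space along the ledge between casket and crate: 400 mm. Not part of the job.
- caddy: Small square off-white tea tin, 60 x 60 x 82 mm high with a round steel cap, in front of the ledge's left end piece. Loose, not part of the job. Origin: centre of its underside.
- candlestick: Brass candlestick, foot 64 mm across, 90 mm high, in front of the ledge's right end piece. Loose, not part of the job. Origin: centre of its underside.
- mug: White mug, 76 mm across, 85 mm high, handle at own +y, on the robot's left. Loose, not part of the job. Origin: centre of its underside.
- sugar_bowl: Lidded glass sugar bowl on a foot, 84 mm across, 92 mm high, on the robot's right. Loose, not part of the job. Origin: centre of its underside.
- round_tin: Low round steel tin, 80 mm across, 40 mm high, near the robot on its right. Loose, not part of the job. Origin: centre of its underside.
- trinket_box: Small wooden box with a brass plate on top, 70 x 90 x 45 mm high, near the robot on its left. Loose, not part of the job. Origin: centre of its underside.
Mind the look-alikes: they are no part of the job. Leave any blue, green or pink look-alike of the casket alone.

How it is judged:
At the end, for the whole second after the job is handed in: The tin stands flat and still on the table, its far long side within 5 mm of the ledge's front face and parallel to it within 0.05 rad, its end within 6 mm of the casket's inner side (x of tin in the frame of ledge above -0.0605 m and angle between the x axis of tin and the x axis of ledge, either way round below 0.05 rad and (y of tin in the frame of casket between 0.15 and 0.166 m or y of tin in the frame of casket between -0.166 and -0.15 m) and height (world z) of tin below 0.006 m and angle between tin's own z axis and vertical below 0.05 rad and linear speed of tin below 0.01 m/s); the robot touches nothing.
It fails at once if the biscuit tin is lifted off the table or tipped (height (world z) of tin above 0.01 m or angle between tin's own z axis and vertical above 0.12 rad).
It fails at once if one of the other wares is moved by more than 20 mm (distance of any of caddy, candlestick, mug, sugar_bowl, round_tin, trinket_box from where it was at the start of the episode above 0.02 m).
It also fails if it takes over 51 s, if anything falls off the work surface, if the arm or the gripper's body presses on something with over 40 N, if the wrist force passes 120 N, or if a joint passes its speed limit or range.

## Working session

There is one attempt and no reset: what is moved stays moved. The work goes in short steps, Python scripts to look and compute and a tool call to move; the robot and the scene stay as the last step left them, time stands still between calls to the robot, and variables do not carry over. Pictures are saved under pics/ and viewed, at most 10 in all, crops included, and the job is handed in when it is done.

Besides the shell and the picture viewer there is one more tool, called after "Emit:" by a JSON object that holds its "op" and its "data". step_arm: Moves the arm, as the interface text tells. Its arguments: {"type":"object","properties":{"rows":{"type":"array"},"force":{"type":"number"}},"required":["rows"]}

```bash
mkdir -p pics; cat > h.py <<'E'
import numpy as np, cv2
from plant import sensors, optics, ticket
def cam(n):
    s=sensors.read_state(); d=optics.get_image(n)
    f=210/np.tan(np.radians(d['fovy'])/2)
    d['K']=np.array([[f,0,d['cx']],[0,f,d['cy']],[0,0,1]]); d['D']=np.array(d['dist'],float)
    if 'mount' in d:
        from scipy.spatial.transform import Rotation as R
        T=np.eye(4);T[:3,:3]=R.from_quat(s['eef_rot']).as_matrix();T[:3,3]=s['tcp_pos'];d['T']=T@np.array(d['mount'])
    else: d['T']=np.array(d['cam_to_world'])
    return d
def ray(d,px,z):
    p=cv2.undistortPoints(np.array(px,float).reshape(-1,1,2),d['K'],d['D'])[:,0]
    r=np.c_[p[:,0],-p[:,1],-np.ones(len(p))]@d['T'][:3,:3].T; o=d['T'][:3,3]
    return (o+r*((z-o[2])/r[:,2])[:,None])[:,:2]
def proj(d,P):
    P=np.atleast_2d(P); q=(P-d['T'][:3,3])@d['T'][:3,:3]; q=q*[1,-1,-1]
    return cv2.projectPoints(q,np.zeros(3),np.zeros(3),d['K'],d['D'])[0][:,0]
def save(d,n): cv2.imwrite('pics/'+n+'.png',cv2.cvtColor(d['img'],cv2.COLOR_RGB2BGR))
E
python3 - <<'E'
from h import *
for n in ['top','scene']:
    d=cam(n); save(d,n+'1'); print(n,d['T'][:3,3].round(3),d['fovy'])
    for l in ['tin','casket','ledge','crate','caddy','candlestick','mug','sugar_bowl','round_tin','trinket_box']:
        print(l,[(np.round(r['centre'],3).tolist(),round(r['confidence'],2)) for r in optics.spot_point(n,l)])
print(sensors.read_state())
E
```

```text
top [0.346 0.074 1.189] 53.742940042205255
tin [([0.572, -0.035, 0.006], 0.74)]
casket [([0.359, 0.081, -0.002], 0.81), ([0.295, 0.556, 0.0], 0.71), ([0.675, 0.516, 0.004], 0.69), ([0.628, 0.264, 0.003], 0.6)]
ledge [([0.717, -0.016, -0.001], 0.59)]
crate [([0.68, -0.296, -0.0], 0.96)]
caddy [([0.494, 0.24, -0.001], 0.69)]
candlestick [([0.55, -0.293, 0.003], 0.85)]
mug [([0.464, 0.426, -0.002], 0.59)]
sugar_bowl [([0.504, -0.426, 0.002], 0.77)]
round_tin [([0.383, -0.299, -0.005], 0.92), ([0.49, 0.236, 0.002], 0.72)]
trinket_box [([0.347, 0.304, -0.002], 0.7)]
scene [1.362 0.802 1.14 ] 43.091939724088405
tin [([0.572, -0.031, -0.002], 0.8)]
casket [([0.359, 0.081, 0.005], 0.94), ([0.676, 0.514, 0.001], 0.75), ([0.628, 0.256, -0.003], 0.69), ([0.293, 0.562, 0.002], 0.64)]
ledge [([0.708, -0.015, -0.003], 0.63)]
crate [([0.677, -0.299, -0.002], 0.83)]
caddy [([0.49, 0.235, -0.003], 0.95)]
candlestick [([0.548, -0.292, 0.0], 0.81)]
mug [([0.469, 0.424, 0.003], 0.65)]
sugar_bowl [([0.508, -0.43, 0.003], 0.76)]
round_tin [([0.383, -0.301, -0.001], 0.94)]
trinket_box [([0.348, 0.299, -0.002], 0.71)]
{'time': 1.1, 'joints': array([ 1.10661767e+00,  3.12914948e-01,  1.49775641e+00,  1.49231272e-05,
        1.33098570e+00, -2.23408349e-01]), 'qvel': array([-0.00045383,  0.00045232,  0.00054488,  0.00076212, -0.00018949,
       -0.0015114 ]), 'tau': array([ 2.63918344e-03, -4.12173164e+01, -2.59900063e+01, -4.82293945e-05,
        4.89113954e-04, -2.92194522e-05]), 'tcp_pos': array([0.12519449, 0.50984375, 0.23926526]), 'eef_rot': array([ 1.20096344e-01,  9.92762241e-01, -2.78756446e-05, -1.76782541e-05]), 'wrist_force': array([-0.46970531, -0.5912097 , -0.6237916 ]), 'moment': array([-0.04195223,  0.03263631,  0.00861689]), 'finger_force': 0.0, 'gripper_width': 1.0001132245283213}
```

View pics/top1.png

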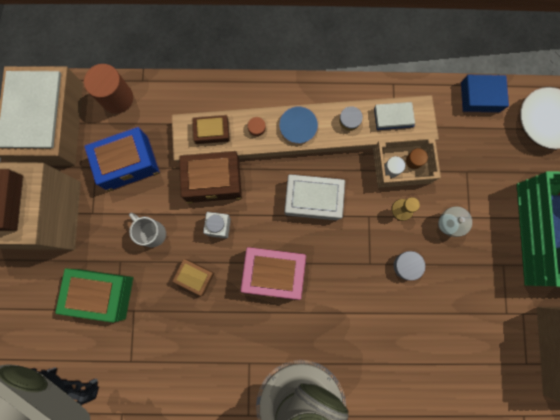

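View pics/scene1.png

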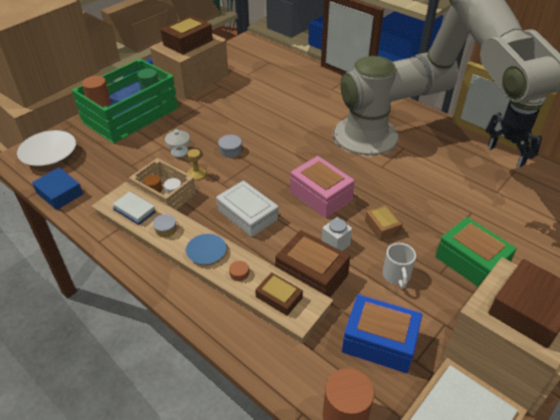

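The top view shows the true dark casket at px (210,175), the tin at (315,198), the crate at (408,163) and the ledge front running from (175,160) to (437,140). The pink look-alike at (273,273) stands in front, about 20 cm from the robot's side of the tin. Next I'll fit poses to the silhouettes.

```bash
cat >> h.py <<'E'
from scipy.optimize import minimize
def mask(n,l,near):
    d=cam(n); best=None
    for r in optics.masks_of(n,l):
        m=np.asarray(r['region']); v,u=np.nonzero(m)
        c=proj(d,[near])[0]; e=np.hypot(u.mean()-c[0],v.mean()-c[1])
        if best is None or e<best[0]: best=(e,m)
    print(n,l,best and round(best[0],1)); return d,(best[1] if best else None)
def box(x,y,th,s):
    p=np.array([[i*s[0]/2,j*s[1]/2,k*s[2]] for i in(-1,1) for j in(-1,1) for k in(0,1)])
    c,q=np.cos(th),np.sin(th); return np.c_[x+p[:,0]*c-p[:,1]*q,y+p[:,0]*q+p[:,1]*c,p[:,2]]
def cost(p,s,obs):
    t=0
    for d,m in obs:
        h=cv2.convexHull(proj(d,box(*p,s)).astype(np.float32))[:,0]
        im=np.zeros((420*4,560*4),np.uint8); cv2.fillConvexPoly(im,np.round((h+.5)*4*16-8).astype(np.int32),1,shift=4)
        a=cv2.resize(im.astype(np.float32),(560,420),interpolation=cv2.INTER_AREA)
        t+=np.abs(a-m).sum()/m.sum()
    return t
def fit(p0,s,obs):
    best=None
    for dt in (-.2,0,.2):
        S=np.array([p0]*4)+[[0,0,dt],[.01,0,dt],[0,.01,dt],[0,0,dt+.1]]
        r=minimize(cost,S[0],(s,obs),method='Nelder-Mead',options=dict(initial_simplex=S,xatol=2e-4,fatol=1e-4))
        if best is None or r.fun<best.fun: best=r
    return best.x.round(4),round(best.fun,3)
E
python3 - <<'E'
from h import *
for l,p0,s in [('tin',(.572,-.033,0),(.11,.16,.06)),('casket',(.628,.26,.09),(.12,.16,.09)),('crate',(.678,-.297,.09),(.12,.16,.07))]:
    obs=[mask(n,l,(p0[0],p0[1],.04)) for n in('top','scene')]
    for i in (0,1): print(l,fit(p0,s,obs[i:i+1]))
    print(l,'both',fit(p0,s,obs))
E
```

```text
top tin 1.2
scene tin 2.4
tin (array([ 0.5744, -0.0352, -0.1051]), np.float64(0.092))
tin (array([ 0.5721, -0.0382, -0.1432]), np.float64(0.092))
tin both (array([ 0.5737, -0.0364, -0.1181]), np.float64(0.189))
top casket 0.7
scene casket 80.8
casket (array([0.6263, 0.2563, 0.1056]), np.float64(0.078))
casket (array([ 0.363 ,  0.0799, -0.1461]), np.float64(0.069))
casket both (array([0.6253, 0.2562, 0.1086]), np.float64(2.529))
top crate 2.5
scene crate 1.7
crate (array([ 0.6814, -0.3033,  0.1072]), np.float64(0.036))
crate (array([ 0.6748, -0.301 ,  0.0172]), np.float64(0.189))
crate both (array([ 0.68  , -0.3011,  0.0824]), np.float64(0.261))
```

Emit:
{"op": "step_arm", "data": {"rows": [[0.345,-0.546,0,0,0,0.216,1],[0.345,-0.546,0,0,0,0.216,1],[0.345,-0.546,0,0,0,0.216,1],[0.345,-0.546,0,0,0,0.216,1],[0.345,-0.546,0,0,0,0.216,1],[0.345,-0.546,0,0,0,0.216,1],[0.345,-0.546,0,0,0,0.216,1],[0.345,-0.546,0,0,0,0.216,1],[0.345,-0.546,0,0,0,0.216,1],[0.345,-0.546,0,0,0,0.216,1],[0.345,-0.546,0,0,0,0.216,1],[0.345,-0.546,0,0,0,0.216,1]]}}

```text
time: 3.2
tcp_pos: [0.4707, -0.0376, 0.2389]
eef_rot: [-0.048, 0.999, 0.0, -0.0]
wrist_force: [-0.8, -0.0, 0.2]
gripper_width: 0.999
finger_force: 0.0
```

```bash
python3 - <<'E'
from h import *
d=cam('wrist'); save(d,'w1'); print(d['T'].round(3)); s=sensors.read_state(); print(s['tcp_pos'],s['eef_rot'],s['joints'],s['time'])
E
```

```text
[[-0.096 -0.943 -0.319  0.388]
 [ 0.995 -0.091 -0.031 -0.045]
 [ 0.001 -0.321  0.947  0.375]
 [ 0.     0.     0.     1.   ]]
[ 0.47012921 -0.03641042  0.23902064] [-4.86157857e-02  9.98817481e-01  1.97386357e-04 -3.25282917e-04] [-3.26574972e-01  1.95352244e-01  1.65059675e+00  1.33907008e-04
  1.29639364e+00 -1.99467755e+00] 3.25
```

View pics/w1.png

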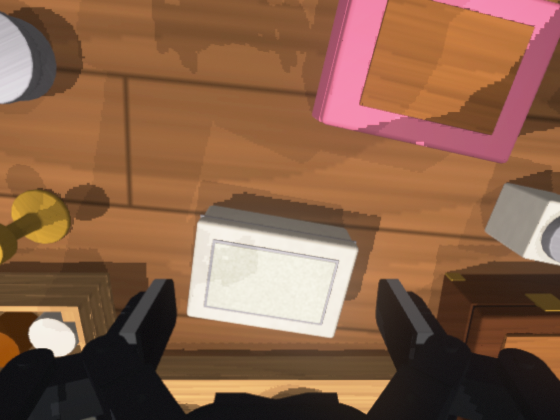

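The wrist view shows the tin's lid corners at about (203,217), (357,241), (333,337) and (188,316). The ledge front runs at row ~352–378 and the casket's near inner corner is at ~(447,273). The way behind the tin is clear, so I'll go down and push.

```bash
python3 - <<'E'
from h import *
d=cam('wrist'); p=ray(d,[(203,217),(357,241),(333,337),(188,316)],.06); print(p.round(4),p.mean(0)); 
print([np.arctan2(-(b-a)[0],(b-a)[1]).round(3) for a,b in((p[0],p[1]),(p[3],p[2]))])
q=ray(d,[(447,273)],.09); print(q); l=ray(d,[(190,379),(380,379)],.042);print(l)
E
```

```text
[[ 0.5077 -0.1012]
 [ 0.518   0.049 ]
 [ 0.6318  0.0426]
 [ 0.6202 -0.1135]] [ 0.56941666 -0.03075841]
[np.float64(-0.069), np.float64(-0.074)]
[[0.52905865 0.12757124]]
[[ 0.722332   -0.11361211]
 [ 0.70042361  0.11271676]]
```

Emit:
{"op": "step_arm", "data": {"rows": [[0,0,-0.06,0,0,0,1],[0,0,-0.12,0,0,0,1],[0,0,-0.18,0,0,0,1],[0,0,-0.21,0,0,0,1],[0,0,-0.215,0,0,0,1],[0,0,-0.215,0,0,0,1]]}}

```text
time: 4.05
tcp_pos: [0.4707, -0.0357, 0.0254]
eef_rot: [-0.05, 0.999, -0.0, 0.001]
wrist_force: [-0.6, 0.4, 0.2]
gripper_width: 1.002
finger_force: 0.0
```

Emit:
{"op": "step_arm", "data": {"rows": [[0.02,0.002,0,0,0,0,1],[0.03,0.003,0,0,0,0,1],[0.04,0.004,0,0,0,0,1],[0.05,0.005,0,0,0,0,1],[0.06,0.006,0,0,0,0,1],[0.07,0.007,0,0,0,0,1],[0.08,0.008,0,0,0,0,1],[0.09,0.009,0,0,0,0,1],[0.1,0.01,0,0,0,0,1],[0.108,0.011,0,0,0,0,1],[0.108,0.011,0,0,0,0,1]]}}

```text
time: 5.42
tcp_pos: [0.579, -0.0249, 0.0242]
eef_rot: [-0.049, 0.999, 0.0, 0.001]
wrist_force: [-0.6, -1.1, 0.8]
gripper_width: 1.001
finger_force: 0.0
```

```bash
python3 - <<'E'
from h import *
d=cam('top'); o=d['img'][90:260,150:450]; cv2.imwrite('pics/t2.png',cv2.cvtColor(cv2.resize(o,None,fx=2.6,fy=2.6,interpolation=cv2.INTER_CUBIC),cv2.COLOR_RGB2BGR))
d=cam('wrist'); save(d,'w2')
print(sensors.read_state()['wrist_force'])
E
```

```text
[0.06244948 0.40856803 0.57528158]
```

View pics/w2.png

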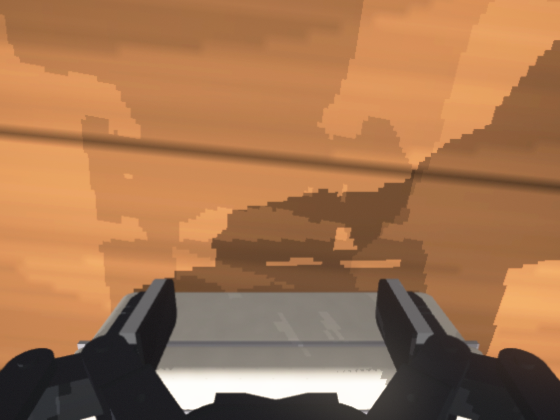

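View pics/t2.png

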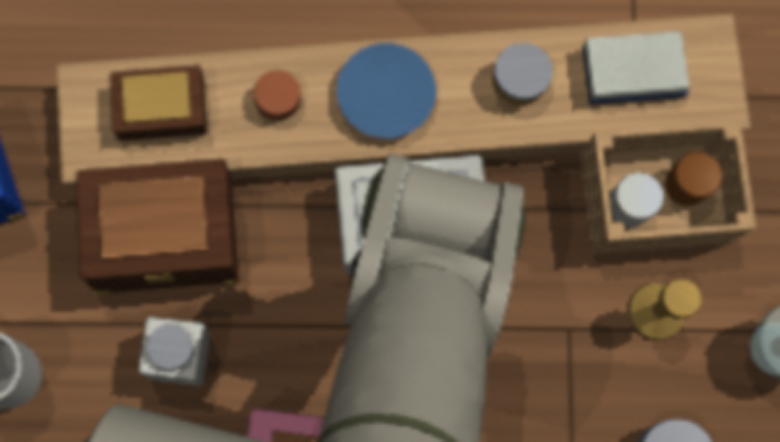

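The tin is flush against both fingers and parallel to the ledge, a few mm short of it. Its left end is at crop px ~340 and the casket's inner side at ~232. Now I'll go round to its right end with a quarter turn.

Emit:
{"op": "step_arm", "data": {"rows": [[-0.04,-0.004,0,0,0,0,1],[-0.04,-0.004,0.06,0,0,0,1],[-0.04,-0.004,0.12,0,0,-0.1,0],[-0.04,-0.02,0.17,0,0,-0.2,-0.06],[0,-0.06,0.17,0,0,-0.35,-0.06],[0.04,-0.1,0.17,0,0,-0.5,-0.06],[0.077,-0.118,0.17,0,0,-0.6,-0.06],[0.077,-0.118,0.17,0,0,-0.75,-0.06],[0.077,-0.118,0.17,0,0,-0.9,-0.06],[0.077,-0.118,0.17,0,0,-1,-0.06],[0.077,-0.118,0.17,0,0,-1,-0.06],[0.077,-0.118,0.17,0,0,-1,-0.06]]}}

```text
time: 7.02
tcp_pos: [0.6552, -0.1431, 0.1942]
eef_rot: [0.671, 0.741, 0.0, 0.0]
wrist_force: [-0.6, 0.6, 0.9]
gripper_width: 0.47
finger_force: 0.0
```

```bash
python3 - <<'E'
from h import *
d=cam('wrist'); save(d,'w3'); print(d['T'].round(3))
for n in ('top','wrist'):
  o=mask(n,'tin',(.645,-.025,.06))
  if o[1] is not None: print(fit((.645,-.025,.098),(.11,.16,.06),[o]))
E
```

```text
[[ 0.995 -0.095 -0.032  0.647]
 [ 0.1    0.942  0.319 -0.06 ]
 [ 0.    -0.321  0.947  0.33 ]
 [ 0.     0.     0.     1.   ]]
top tin 3.2
(array([ 0.6476, -0.0193,  0.0823]), np.float64(0.078))
wrist tin 30.9
(array([ 0.6449, -0.0162,  0.1003]), np.float64(0.013))
```

View pics/w3.png

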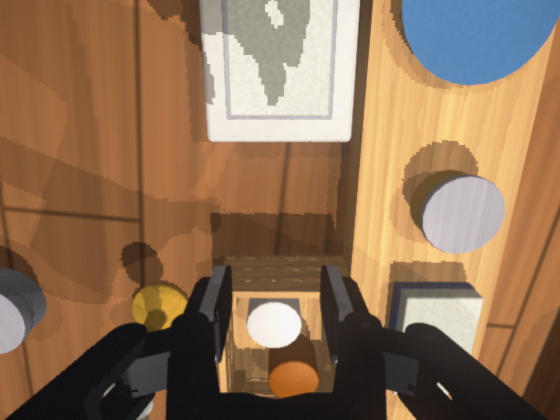

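Emit:
{"op": "step_arm", "data": {"rows": [[0,0,-0.06,0,0,0,-0.06],[0,0,-0.12,0,0,0,-0.06],[0,0,-0.165,0,0,0,-0.06],[0,0,-0.17,0,0,0,-0.06],[-0.002,0.02,-0.17,0,0,0,-0.06],[-0.003,0.032,-0.17,0,0,0,-0.06],[-0.004,0.042,-0.17,0,0,0,-0.06],[-0.005,0.052,-0.17,0,0,0,-0.06],[-0.006,0.062,-0.17,0,0,0,-0.06],[-0.007,0.072,-0.17,0,0,0,-0.06],[-0.008,0.082,-0.17,0,0,0,-0.06],[-0.009,0.092,-0.17,0,0,0,-0.06]]}}

```text
time: 8.78
tcp_pos: [0.6464, -0.0509, 0.0246]
eef_rot: [0.672, 0.741, 0.0, 0.0]
wrist_force: [1.1, -6.4, 3.8]
gripper_width: 0.471
finger_force: 0.0
```

Emit:
{"op": "step_arm", "data": {"rows": [[-0.001,0.01,0,0,0,0,-0.06],[-0.002,0.02,0,0,0,0,-0.06],[-0.003,0.03,0,0,0,0,-0.06],[-0.004,0.036,0,0,0,0,-0.06],[-0.004,0.04,0,0,0,0,-0.06],[-0.004,0.042,0,0,0,0,-0.06]]}}

```text
time: 9.52
tcp_pos: [0.6423, -0.0092, 0.0246]
eef_rot: [0.671, 0.741, -0.0, 0.0]
wrist_force: [-0.1, -5.4, 4.5]
gripper_width: 0.472
finger_force: 0.0
```

```bash
python3 - <<'E'
from h import *
d=cam('top'); o=d['img'][90:260,150:450]; cv2.imwrite('pics/t3.png',cv2.cvtColor(cv2.resize(o,None,fx=2.6,fy=2.6,interpolation=cv2.INTER_CUBIC),cv2.COLOR_RGB2BGR))
o=mask('wrist','tin',(.645,.09,.06)); save(o[0],'w4'); print(fit((.645,.09,.098),(.11,.16,.06),[o]))
E
```

```text
wrist tin 124.4
(array([0.6345, 0.0844, 0.0991]), np.float64(0.015))
```

View pics/t3.png

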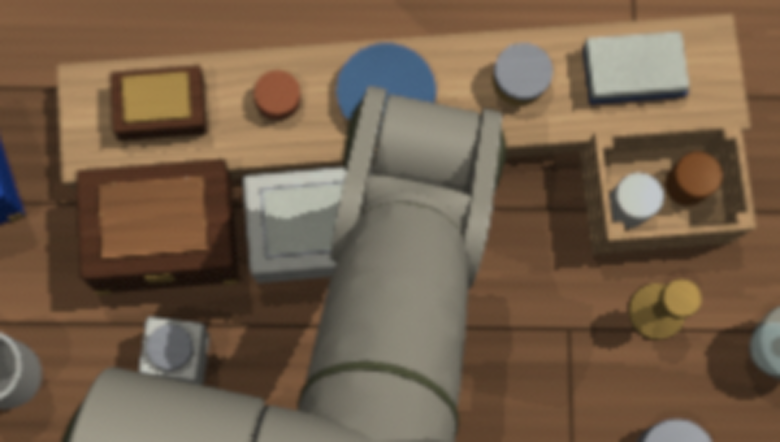

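The tin is still parallel, with about 1 cm to go to the casket (tin edge at crop px 245, casket side at 235). I'll creep on and watch the force.

Emit:
{"op": "step_arm", "data": {"rows": [[0,0.003,0,0,0,0,-0.06],[-0.001,0.006,0,0,0,0,-0.06],[-0.001,0.008,0,0,0,0,-0.06],[-0.001,0.008,0,0,0,0,-0.06]]}}

```text
time: 10.18
tcp_pos: [0.6413, -0.0011, 0.0244]
eef_rot: [0.671, 0.741, 0.0, 0.0]
wrist_force: [0.0, -3.6, 5.1]
gripper_width: 0.468
finger_force: 0.0
```

Emit:
{"op": "step_arm", "data": {"rows": [[0,0.002,0,0,0,0,-0.06],[0,0.002,0,0,0,0,-0.06]]}}

```text
time: 10.42
tcp_pos: [0.6413, 0.0008, 0.0244]
eef_rot: [0.671, 0.741, -0.0, 0.0]
wrist_force: [-0.1, -4.5, 4.7]
gripper_width: 0.474
finger_force: 0.0
```

Emit:
{"op": "step_arm", "data": {"rows": [[0,0.002,0,0,0,0,-0.06],[0,0.002,0,0,0,0,-0.06]]}}

```text
time: 10.68
tcp_pos: [0.6413, 0.0027, 0.0244]
eef_rot: [0.672, 0.741, -0.0, 0.0]
wrist_force: [-0.4, -4.6, 4.5]
gripper_width: 0.47
finger_force: 0.0
```

Emit:
{"op": "step_arm", "data": {"rows": [[0,0.002,0,0,0,0,-0.06],[0,0.002,0,0,0,0,-0.06]]}}

```text
time: 10.92
tcp_pos: [0.6413, 0.0048, 0.0244]
eef_rot: [0.671, 0.741, -0.0, 0.0]
wrist_force: [0.1, -5.0, 5.1]
gripper_width: 0.471
finger_force: 0.0
```

Emit:
{"op": "step_arm", "data": {"rows": [[0,0.002,0,0,0,0,-0.06],[0,0.002,0,0,0,0,-0.06]]}}

```text
time: 11.18
tcp_pos: [0.6413, 0.0066, 0.0244]
eef_rot: [0.671, 0.741, -0.0, 0.0]
wrist_force: [-0.2, -5.3, 4.5]
gripper_width: 0.469
finger_force: 0.0
```

Emit:
{"op": "step_arm", "data": {"rows": [[0,0.002,0,0,0,0,-0.06],[0,0.002,0,0,0,0,-0.06]]}}

```text
time: 11.42
tcp_pos: [0.6412, 0.0066, 0.0245]
eef_rot: [0.672, 0.741, -0.001, 0.001]
wrist_force: [-1.8, -15.5, 5.1]
gripper_width: 0.473
finger_force: 0.0
```

Emit:
{"op": "step_arm", "data": {"rows": [[0.003,-0.03,0,0,0,0,-0.06],[0.003,-0.03,0.06,0,0,0,-0.06],[0.003,-0.03,0.12,0,0,0.1,-0.06],[-0.02,-0.02,0.16,0,0,0.2,0],[-0.05,0.02,0.16,0,0,0.3,0.5],[-0.099,0.06,0.16,0,0,0.4,1],[-0.099,0.081,0.16,0,0,0.5,1],[-0.099,0.081,0.16,0,0,0.65,1],[-0.099,0.081,0.16,0,0,0.8,1],[-0.099,0.081,0.16,0,0,0.9,1],[-0.099,0.081,0.16,0,0,1,1],[-0.099,0.081,0.16,0,0,1,1]]}}

```text
time: 12.92
tcp_pos: [0.5416, 0.0905, 0.1836]
eef_rot: [-0.05, 0.999, 0.001, -0.001]
wrist_force: [-0.4, 0.6, 0.6]
gripper_width: 0.998
finger_force: 0.0
```

```bash
python3 - <<'E'
from h import *
o=mask('wrist','tin',(.633,.0985,.06)); save(o[0],'w5'); print(fit((.633,.0985,.098),(.11,.16,.06),[o]))
s=sensors.read_state();print(s['tcp_pos'],s['eef_rot'],s['joints'])
E
```

```text
wrist tin 14.8
(array([0.6373, 0.0995, 0.0982]), np.float64(0.046))
[0.54186632 0.09025762 0.1838518 ] [-4.81486518e-02  9.98839962e-01  3.10187252e-04 -5.83974770e-04] [-4.85058143e-02  4.14217671e-01  1.50378595e+00  5.36538489e-04
  1.22481145e+00 -1.71581897e+00]
```

View pics/w5.png

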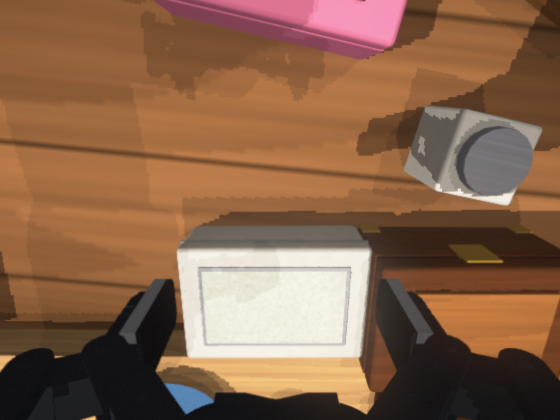

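The tin's end is against the casket's side (column ~370) and a small gap to the ledge remains (row ~355). I'll descend and push it home.

Emit:
{"op": "step_arm", "data": {"rows": [[0,0,-0.06,0,0,0,1],[0,0,-0.12,0,0,0,1],[0,0,-0.155,0,0,0,1],[0,0,-0.16,0,0,0,1],[0.01,0.001,-0.16,0,0,0,1],[0.02,0.002,-0.16,0,0,0,1],[0.026,0.003,-0.16,0,0,0,1],[0.03,0.003,-0.16,0,0,0,1],[0.032,0.003,-0.16,0,0,0,1],[0.032,0.003,-0.16,0,0,0,1]]}}

```text
time: 14.28
tcp_pos: [0.5742, 0.093, 0.0247]
eef_rot: [-0.049, 0.999, 0.0, -0.0]
wrist_force: [-3.8, 0.1, 2.0]
gripper_width: 0.998
finger_force: 1.7
```

Emit:
{"op": "step_arm", "data": {"rows": [[0.002,0,0,0,0,0,1],[0.004,0,0,0,0,0,1],[0.004,0,0,0,0,0,1]]}}

```text
time: 14.65
tcp_pos: [0.5782, 0.093, 0.0245]
eef_rot: [-0.049, 0.999, 0.0, -0.0]
wrist_force: [-4.4, 0.5, 2.6]
gripper_width: 0.997
finger_force: 1.8
```

Emit:
{"op": "step_arm", "data": {"rows": [[0.002,0,0,0,0,0,1],[0.002,0,0,0,0,0,1]]}}

```text
time: 14.9
tcp_pos: [0.5802, 0.0929, 0.0244]
eef_rot: [-0.049, 0.999, 0.0, -0.0]
wrist_force: [-4.8, 0.5, 3.7]
gripper_width: 1.003
finger_force: 1.9
```

Emit:
{"op": "step_arm", "data": {"rows": [[0.002,0,0,0,0,0,1],[0.002,0,0,0,0,0,1]]}}

```text
time: 15.15
tcp_pos: [0.5802, 0.093, 0.0244]
eef_rot: [-0.049, 0.999, 0.0, -0.003]
wrist_force: [-16.6, -0.7, 12.0]
gripper_width: 0.997
finger_force: 8.3
```

Emit:
{"op": "step_arm", "data": {"rows": [[0.002,0,0,0,0,0,1],[0.002,0,0,0,0,0,1],[-0.02,-0.002,0,0,0,0,1],[-0.05,-0.005,0,0,0,0,1],[-0.05,-0.005,0.05,0,0,0,1],[-0.05,-0.005,0.1,0,0,0,1],[-0.05,-0.005,0.16,0,0,0,1],[-0.05,-0.005,0.16,0,0,0,1]]}}

```text
time: 16.15
tcp_pos: [0.5346, 0.0877, 0.1889]
eef_rot: [-0.049, 0.999, -0.001, 0.005]
wrist_force: [-0.9, 0.1, -0.9]
gripper_width: 1.002
finger_force: 0.0
```

```bash
python3 - <<'E'
from h import *
o=mask('wrist','tin',(.647,.0985,.06)); save(o[0],'w6'); print(fit((.647,.0985,.098),(.11,.16,.06),[o]))
E
```

```text
wrist tin 16.6
(array([0.6508, 0.0999, 0.0996]), np.float64(0.048))
```

View pics/w6.png

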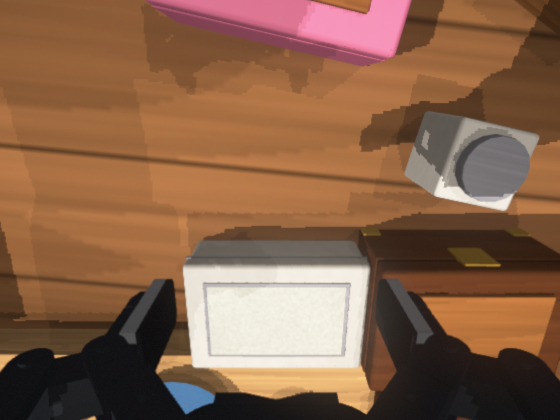

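The wrist view shows the tin flush against the ledge (its far edge at row ~367 covers the ledge front). Its end is next to the casket (columns ~368–371), and the fit matches both contact readings.

```bash
python3 -c "
from plant import ticket; print(ticket.job_done())"
```

```text
the job is handed in; nothing more can be done
None
```

I pushed the biscuit tin flat against the ledge with its end against the casket, touching nothing else on the way, and handed the job in at about 16 s; the hand-in returned no verdict.

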